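# Put the centrepiece plates away in the florist's plate rack

### The job

Put the mirror plate and the timber plate away: slide each one flat along the bench into the rack bay made for its thickness (the bay carries a sample of the same material on its roof) and push it fully home against the stop at the back of the bay. Do not lift or tip the plates; leave the slate plate in its bay and the other things on the bench where they are.

Things in the scene. Friction and masses are not known exactly. Their poses are not given: they have to be found in the camera images.
- mirror_plate: loose square mirror plate, 100 x 100 mm, 10 mm thick, pale silver-blue glass with a lighter bevelled border on a black backing, about 0.22 kg, lying flat on the bench mirror up. Origin: centre of its underside; its x and y axes run parallel to its edges, z up. It starts left or right of the rack's front with its x axis pointing away from the robot, turned by up to 0.4 rad.
- timber_plate: loose square timber plate, 100 x 100 mm, 24 mm thick, dark brown wood with a thin pale ring on top, about 0.18 kg, lying flat on the bench. Origin: centre of its underside; axes as for the mirror plate. It starts on the other side from the mirror plate.
- slate_plate: loose square dark-grey slate plate, 100 x 100 mm, 16 mm thick, about 0.38 kg, already home in its own bay. Origin: centre of its underside.
- rack: blue steel rack frame fixed to the bench, 392 mm wide, 102 mm deep, cheeks 44 mm and back beam 48 mm high; three bays side by side, 124 mm apart, in any order, mouths facing the robot, no floor (the bench is their floor). Origin: on the bench, 45 mm behind the roofs' front edges, midway along the row; x axis points into the bays (away from the robot), y to the left along the row.
- bay_mirror_home (a point): on the bench, in the bay for the mirror plate (black-edged mirror sample on its white roof, roof top 18 mm above the bench, slot 13 mm high): where the centre of the plate's underside is when it is home. Axes as the rack's: x into the bay. In every bay the back stop is 50 mm beyond this point, the front edge of the roof 30 mm before it, so a plate that is home sticks out 20 mm.
- bay_slate_home (a point): the same point of the bay for the slate plate (slate sample on its roof, roof top 24 mm above the bench, slot 19 mm high). Every bay is 108 mm wide inside with 8 mm walls; side wings before the roof flare out to 124 mm over 18 mm to guide a plate in.
- bay_timber_home (a point): the same point of the bay for the timber plate (dark wood sample on its roof, roof top 32 mm above the bench, slot 27 mm high).
- ribbon_spool: bystander left of the rack: red ribbon spool with cream flanges, standing flat, 76 mm across, 38 mm high. Origin: centre of its underside.
- vase: bystander right of the rack: white ceramic vase, 72 mm across, 110 mm high. Origin: centre of its underside.
- spray_bottle: bystander to the left: clear spray bottle, 68 mm across, 170 mm high. Origin: centre of its underside.
- snips: bystander near the robot on the right: orange-handled florist's snips lying flat, 160 mm long, 15 mm high. Origin: under the pivot.
- stapler: bystander near the robot on the left: blue and black stapler, 125 x 36 mm, 48 mm high. Origin: centre of its underside.
- pin_jar: bystander to the right: glass jar with steel lid, 60 mm across, 65 mm high. Origin: centre of its underside.
- tape_dispenser: bystander to the right: grey tape dispenser, 130 x 50 mm, 78 mm high. Origin: centre of its underside.
- gift_box: bystander to the left beyond the spool: brown card gift box with a red band, 104 x 154 mm, 60 mm high. Origin: centre of its underside.
Things that resemble listed ones, but are neither listed nor needed, are in the scene too. Leave any pink look-alike of the part that bears bay_mirror_home alone.

How it is judged:
At the end, for the whole second after the job is handed in: the mirror plate lies flat in the 13 mm bay and the timber plate in the 27 mm bay, each pushed to within 5 mm of its back stop (centre within 8 mm of the home point) and at rest; the slate plate is still in its own bay (within 15 mm of home) (x of mirror_plate in the frame of bay_mirror_home above -0.005 m and horizontal distance between mirror_plate and bay_mirror_home below 0.008 m and height (world z) of each of mirror_plate, timber_plate below 0.004 m and linear speed of each of mirror_plate, timber_plate below 0.01 m/s and x of timber_plate in the frame of bay_timber_home above -0.005 m and horizontal distance between timber_plate and bay_timber_home below 0.008 m and horizontal distance between slate_plate and bay_slate_home below 0.015 m); the robot touches nothing.
It fails at once if the mirror or timber plate is lifted off the bench or tipped (height (world z) of any of mirror_plate, timber_plate above 0.03 m or angle between any of mirror_plate, timber_plate's own z axis and vertical above 0.3 rad).
It fails at once if the slate plate is pulled out of its bay (moved more than 15 mm) (distance of slate_plate from where it was at the start of the episode above 0.015 m).
It fails at once if a bystander is moved more than 30 mm (distance of any of ribbon_spool, vase, spray_bottle, snips, stapler, pin_jar, tape_dispenser, gift_box from where it was at the start of the episode above 0.03 m).
It also fails if it takes over 72 s, if anything falls off the work surface, if the arm or the gripper's body presses on something with over 40 N, if the wrist force passes 120 N, or if a joint passes its speed limit or range.

### The arm

A 6-joint arm with a two-finger parallel gripper is mounted at the origin on the work surface. World frame = base frame: x ahead of the robot, y to its left, z up, the work surface at z = 0. Lengths are in m, angles in rad, forces in N, time in s.
With the tool pointing down it reaches from about 0.25 to 0.775 m from the base axis. Payload 8.9 kg.
Tool frame: the origin (TCP) lies midway between the tips of the shut fingers; the grasp point (between the pads) lies 19 mm behind it; y points along the fingers, x is the direction in which the jaws open and shut, and the axes are right-handed (so a half turn about y gives the same grasp; the last joint's range is limited). The gripper opens to 85 mm and grips with 20 to 120 N. Pads are 22 mm wide; open, the fingers measure 114 mm over their backs; the gripper's body (76 mm by 85 mm) begins 54 mm behind the grasp point. The pads swing forward as they close: fully open they stand 13 mm farther back than shut.
Start: joints at [-1.293, 0.291, -0.153, 1.127, 0, 1.431], TCP at [0.213, -0.48, 0.231] pointing down, gripper open.
Joint ranges: [-2.52, 2.52], [-0.91, 1.74], [-1.3, 1.37], [-1.96, 2.02], [-1.52, 1.47], [-3.14, 3.14]. Speed limits (rad/s): [2.22, 2.22, 2.79, 3.14, 3.14, 3.14].

### API

Orientations are given as a rotation vector (axis times angle).
In Python, from bench import monitor, eyes, job gives the robot as it stands.
- The arm moves only by the tool apply_moves, never from a script. Its argument "moves" is a list of rows, each a list of 7 numbers: the shift along the tool's x, y, z in m, then the turn, a rotation vector about the tool's x, y, z in degrees, then the opening, from 0 (shut) to 1 (fully open). In form: [[x, y, z, wx, wy, wz, grip], ...]. A call has 1 to 20 rows; each row is the pose to reach, as a shift and turn from the pose measured when the call began, along the tool's axes at that moment; what a row does not reach only later rows make up. A row lasts 1/10 s, in which the tool goes at most 50 mm and 8.59 degrees, less where a joint would pass 70% of its speed; a pose out of reach is approached as far as the arm can. A call with a gripper value outside its range is refused whole. The fingers move at their own pace and stop on an object; "squeeze" is the grip in N (left out, the last holds). Time passes only in rows, so rows that repeat a pose let the fingers close. It gives the time, the measured TCP pose, the force and the opening at its end, in the units of the state.
- monitor.sense(): the state, without advancing time (a new reading comes with each control period).
- eyes.camera(name): name is "side" or "top" or "wrist"; returns a dict with "frame" (480x640x3 uint8, red, green, blue), "intrinsics" (3x3 intrinsics, pixels), "k1" (the pictures are not rectified: a ray, as slopes to the right and down, at radius r is drawn at 1 + k1 r^2 times it, then the intrinsics apply), "rvec" (rotation vector, rad) and "tvec" (3), from world to camera coordinates, as OpenCV has them. Camera axes: x right, y down, z forward; pixel columns grow to the right and rows downward; lengths in m; the calibration is good to about 2 mm. A picture is of the moment at which its call begins. There is no depth.
- job.close_job(): hands the job in, once; it reports no verdict.
The state is a dict: "time": time; "joint_positions": joint angles; "joint_vel": joint speeds; "joint_efforts": joint torques, N m; "ee_pos": TCP position; "tool_rot": TCP orientation; "ft_force": force on the tool from outside, world axes, zero at the start; "moment": the same for the moment, N m; "opening": finger opening in m.
Only numpy, scipy, OpenCV 4.12 (cv2) and the standard library are available. Lean on these libraries where they do the work, as an engineer would, in place of code of your own. Each camera call takes 0.05 s, during which the arm holds its last target.

## Working session

There is one attempt and no reset: what is moved stays moved. The work goes in short steps, Python scripts to look and compute and a tool call to move; the robot and the scene stay as the last step left them, time stands still between calls to the robot, and variables do not carry over. Pictures are saved under pics/ and viewed, and the job is handed in when it is done.

Besides the shell and the picture viewer there is one more tool, called after ">>>" as name([rows], argument=value, ...), one row to a line, values as JSON. apply_moves: Moves the arm, as the interface text tells. Its arguments: {"type":"object","properties":{"moves":{"type":"array","items":{"type":"array","items":{"type":"number"}}},"squeeze":{"type":"number"}},"required":["moves"]}

```bash
mkdir -p pics; ls; cat > h.py <<'E'
import numpy as np, cv2, pickle
from scipy.spatial.transform import Rotation as R
def snap(name,tag):
    from bench import eyes
    c=eyes.camera(name); cv2.imwrite(f'pics/{tag}.png',c['frame'][:,:,::-1]); pickle.dump(c,open(f'pics/{tag}.pkl','wb')); return c
def load(tag): return pickle.load(open(f'pics/{tag}.pkl','rb'))
def D(c): return np.array([c['k1'],0,0,0,0],float)
def unproj(c,uv,z):
    p=cv2.undistortPoints(np.array(uv,float).reshape(-1,1,2),np.array(c['intrinsics']),D(c)).reshape(-1,2)
    Rm=R.from_rotvec(np.ravel(c['rvec'])).as_matrix(); o=-Rm.T@np.ravel(c['tvec'])
    d=np.c_[p,np.ones(len(p))]@Rm
    return o+d*((z-o[2])/d[:,2])[:,None]
def proj(c,P):
    return cv2.projectPoints(np.array(P,float).reshape(-1,1,3),np.ravel(c['rvec']).astype(float),np.ravel(c['tvec']).astype(float),np.array(c['intrinsics'],float),D(c))[0].reshape(-1,2)
E
python3 - <<'E'
from h import *
from bench import monitor
for n in ['top','side','wrist']:
    c=snap(n,n+'0'); print(n,c['intrinsics'],c['k1'],c['rvec'],c['tvec'])
print(monitor.sense())
E
```

```text
pics
top [[437.8273081    0.         321.88928506]
 [  0.         437.8273081  240.38841056]
 [  0.           0.           1.        ]] 0.012901071424735877 [ 2.14692738 -2.12868615  0.16877521] [-0.01848501  0.4932601   1.05125068]
side [[524.00670437   0.         330.22176725]
 [  0.         524.00670437 247.03098451]
 [  0.           0.           1.        ]] -0.14484761916201477 [ 0.98347057 -2.28283927  1.25547043] [0.34506355 0.22914399 1.05141209]
wrist [[390.11996491   0.         320.3840793 ]
 [  0.         390.11996491 233.04203334]
 [  0.           0.           1.        ]] -0.017259033704970977 [-2.40078494  1.56269682  0.25214992] [-0.52508557 -0.04047959  0.38113003]
{'time': 0.15, 'joint_positions': array([-1.29330754e+00,  2.91163457e-01, -1.53940238e-01,  1.12669356e+00,
       -4.20062681e-05,  1.43148806e+00]), 'joint_vel': array([ 0.00012282, -0.0028985 ,  0.00299342, -0.00136606,  0.00141662,
        0.00151256]), 'joint_efforts': array([ 1.06288284e-03, -5.37371135e+01,  3.31520069e+01,  1.15312295e-02,
       -1.21827920e-04,  7.56452778e-06]), 'ee_pos': array([ 0.21243398, -0.47974214,  0.23086244]), 'tool_rot': array([-1.37738647,  0.89750307, -0.89621655]), 'ft_force': array([0.33675158, 0.37034231, 0.69794425]), 'moment': array([ 0.02434536, -0.00512363, -0.00910461]), 'opening': 0.08502962277330285}
```

View pics/top0.png

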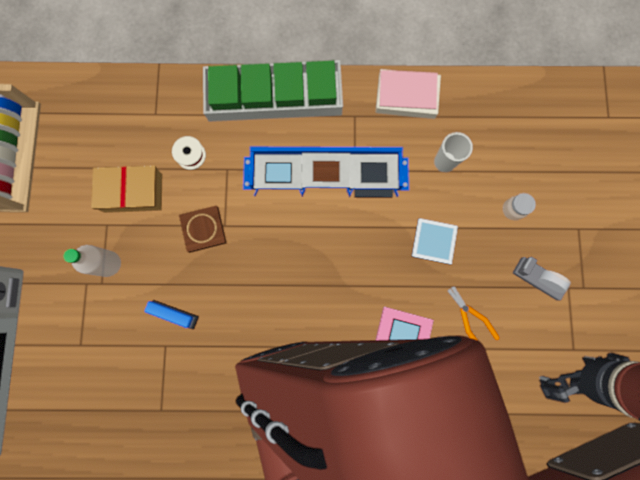

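View pics/side0.png

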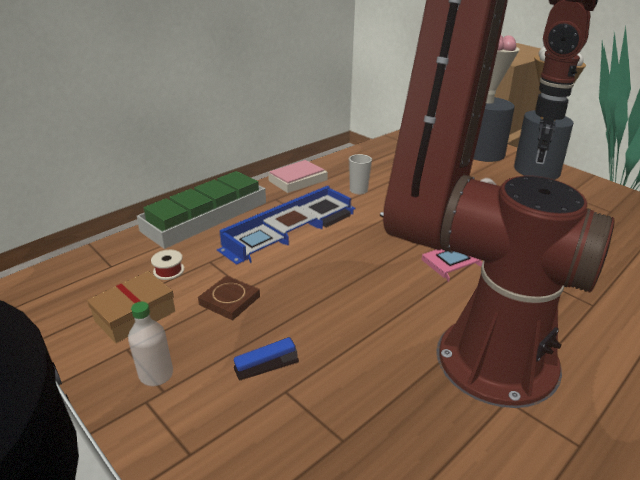

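The top view shows the bays from left to right as mirror (278,172), timber (326,171) and slate (374,172). The timber plate is at left (202,229), and the mirror plate is at right (435,241). I'll measure them next.

```bash
python3 - <<'E'
from h import *
c=load('top0'); f=c['frame'][:,:,::-1]
cv2.imwrite('pics/crop_top.png',cv2.resize(f[130:270,165:465],None,fx=2.66,fy=2.66,interpolation=cv2.INTER_CUBIC))
P={'mir':([435,241],.01),'tim':([202,229],.024),'bayM':([278,172],.018),'bayT':([326,171],.032),'bayS':([374,172],.024),'snips':([470,305],.01),'stap':([171,314],.04),'spool':([188,152],.038),'vase':([452,152],.06)}
for k,(u,z) in P.items(): print(k,unproj(c,u,z)[0].round(3))
E
```

```text
mir [ 0.499 -0.303  0.01 ]
tim [0.523 0.29  0.024]
bayM [0.676 0.102 0.018]
bayT [ 0.675 -0.023  0.032]
bayS [ 0.676 -0.148  0.024]
snips [ 0.338 -0.385  0.01 ]
stap [0.31  0.349 0.04 ]
spool [0.721 0.332 0.038]
vase [ 0.718 -0.34   0.06 ]
```

View pics/crop_top.png

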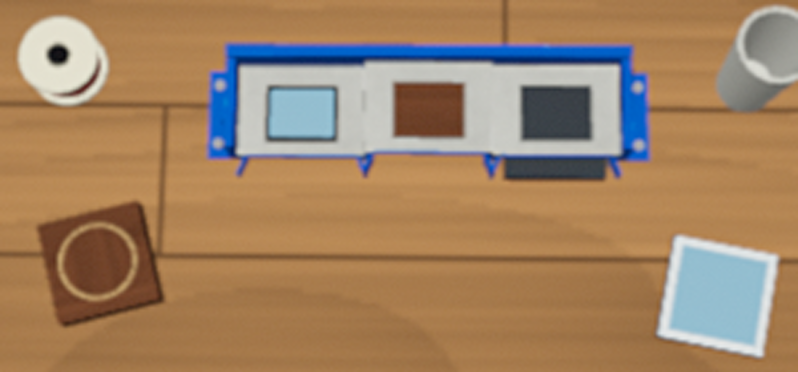

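View pics/wrist0.png

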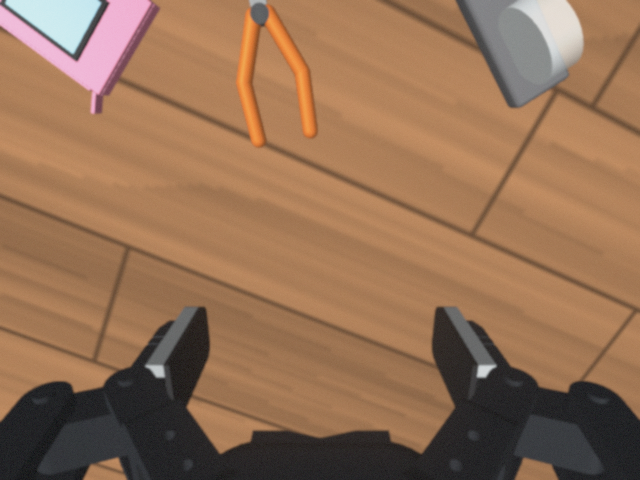

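```bash
python3 - <<'E'
from h import *
from bench import monitor
c=load('top0')
def q(l): return np.array(l)/2.66+[165,130]-0.3
def pl(n,l,z):
    P=unproj(c,q(l),z)[:,:2]; print(n,P.round(4).tolist(),'c',P.mean(0).round(4))
    e=P[1]-P[0]+P[2]-P[3]; print(' yaw of right-edge dir', np.degrees(np.arctan2(e[0],-e[1])).round(1), np.linalg.norm(e)/2)
pl('mir',[(678,236),(778,256),(762,356),(658,334)],.01)
pl('tim',[(38,228),(138,203),(162,300),(64,325)],.024)
pl('sampM',[(268,87),(337,87),(337,138),(268,138)],.018)
pl('sampT',[(394,82),(464,82),(464,137),(394,137)],.032)
pl('sampS',[(522,86),(591,86),(591,139),(522,139)],.024)
print('roof front M',unproj(c,q([(245,155),(362,155)]),.018)[:,:2])
print('roof front T',unproj(c,q([(368,152),(487,153)]),.032)[:,:2])
print('slate front',unproj(c,q([(504,179),(605,180)]),.016)[:,:2])
print('bolts',unproj(c,q([(219,86),(217,143),(638,88),(639,145)]),.004)[:,:2])
s=monitor.sense(); M=R.from_rotvec(s['tool_rot']).as_matrix(); print(M.round(3))
w=load('wrist0'); Rm=R.from_rotvec(w['rvec']).as_matrix(); o=-Rm.T@w['tvec']; print('cam in tool',M.T@(o-s['ee_pos']), (M.T@Rm.T).round(2))
E
```

```text
mir [[0.5576, -0.2655], [0.5386, -0.3614], [0.4415, -0.3422], [0.4617, -0.2439]] c [ 0.4999 -0.3032]
 yaw of right-edge dir -11.4 0.09908600446157353
tim [[0.5572, 0.3502], [0.5826, 0.2558], [0.4885, 0.2287], [0.4638, 0.3201]] c [0.523  0.2887]
 yaw of right-edge dir 15.1 0.0962571986236731
sampM [[0.702, 0.135], [0.7026, 0.0673], [0.6507, 0.0663], [0.6502, 0.1336]] c [0.6764 0.1005]
 yaw of right-edge dir 0.5 0.06754951319081534
sampT [[0.7032, 0.011], [0.7038, -0.057], [0.6486, -0.0571], [0.648, 0.0103]] c [ 0.6759 -0.0232]
 yaw of right-edge dir 0.5 0.06769579772219729
sampS [[0.703, -0.114], [0.7035, -0.1814], [0.6499, -0.1806], [0.6494, -0.1137]] c [ 0.6765 -0.1474]
 yaw of right-edge dir 0.4 0.06714282651637517
roof front M [[0.63283697 0.1554535 ]
 [0.63382396 0.04158834]]
roof front T [[ 0.63285704  0.03512463]
 [ 0.6328169  -0.07927893]]
slate front [[ 0.61146579 -0.09670598]
 [ 0.61125733 -0.19478566]]
bolts [[ 0.70743911  0.18574521]
 [ 0.64879888  0.18566488]
 [ 0.70880834 -0.23104295]
 [ 0.6502221  -0.23082349]]
[[ 0.405 -0.     0.914]
 [-0.914  0.001  0.405]
 [-0.001 -1.     0.   ]]
cam in tool [ 0.00066632 -0.14324334  0.08074507] [[ 1.   -0.   -0.  ]
 [ 0.   -0.31  0.95]
 [-0.   -0.95 -0.31]]
```

>>> apply_moves([
  [0.048,0,0.2815,0,-66.1,0,0.6],
  [0.048,0,0.2815,0,-66.1,0,0.6],
  [0.048,0,0.2815,0,-66.1,0,0.6],
  [0.048,0,0.2815,0,-66.1,0,0.6],
  [0.048,0,0.2815,0,-66.1,0,0.6],
  [0.048,0,0.2815,0,-66.1,0,0.6],
  [0.048,0,0.2815,0,-66.1,0,0.6],
  [0.048,0,0.2815,0,-66.1,0,0.6],
  [0.048,0,0.2815,0,-66.1,0,0.6],
  [0.048,0,0.2815,0,-66.1,0,0.6],
  [0.048,0,0.2815,0,-66.1,0,0.6],
])

```text
time: 1.25
ee_pos: [0.489, -0.4098, 0.2308]
tool_rot: [-1.57, 0.003, -0.002]
ft_force: [0.2, -0.1, 0.2]
opening: 0.0511
```

```bash
python3 - <<'E'
from h import *
from bench import monitor
s=monitor.sense(); print(s['ee_pos'],s['joint_positions'].round(2),s['opening'],s['ft_force'])
print(R.from_rotvec(s['tool_rot']).as_matrix().round(3))
snap('wrist','w1')
E
```

```text
[ 0.4889853  -0.40980123  0.23084353] [-0.81  0.51  0.18  1.24  0.    0.76] 0.05106088831003551 [ 0.24715809 -0.14455041  0.20464876]
[[ 1.    -0.     0.003]
 [-0.003  0.001  1.   ]
 [-0.    -1.     0.001]]
```

View pics/w1.png

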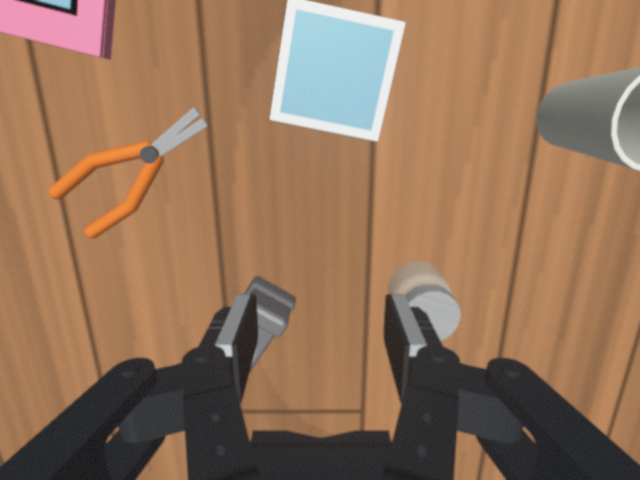

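The wrist view shows the mirror plate at (338,70), the jar at (430,305) and the tape dispenser at (270,300). I'll check clearance for the descent.

```bash
python3 - <<'E'
from h import *
w=load('w1')
print('mir',unproj(w,[(290,0),(404,22),(378,140),(271,121)],.01)[:,:2].round(4))
print('jar lid',unproj(w,[(430,310)],.065)[0],'disp',unproj(w,[(295,290),(258,278)],.07)[:,:2],'snip tip',unproj(w,[(205,125)],.01)[0])
t=load('top0'); print(unproj(t,[(522,204)],.065),unproj(t,[(516,262),(542,262)],.07))
E
```

```text
mir [[ 0.4649 -0.247 ]
 [ 0.56   -0.2637]
 [ 0.5421 -0.3605]
 [ 0.4452 -0.3435]]
jar lid [ 0.58709131 -0.50432195  0.065     ] disp [[ 0.46733248 -0.48165058]
 [ 0.43600374 -0.47024978]] snip tip [ 0.38537176 -0.34665765  0.01      ]
[[ 0.58396453 -0.50509493  0.065     ]] [[ 0.4400135  -0.47945657  0.07      ]
 [ 0.44057664 -0.54129465  0.07      ]]
```

>>> apply_moves([
  [0.011,0.02,0.02,0,0,0,0.6],
  [0.011,0.06,0.02,0,0,0,0.6],
  [0.011,0.1,0.02,0,0,0,0.6],
  [0.011,0.14,0.02,0,0,0,0.6],
  [0.011,0.18,0.02,0,0,0,0.6],
  [0.011,0.2,0.02,0,0,0,0.6],
  [0.011,0.215,0.02,0,0,0,0.6],
  [0.011,0.22,0.02,0,0,0,0.6],
  [0.011,0.222,0.02,0,0,0,0.6],
  [0.011,0.224,0.02,0,0,0,0.6],
  [0.011,0.226,0.02,0,0,0,0.6],
])

```text
time: 2.4
ee_pos: [0.5005, -0.3903, 0.0058]
tool_rot: [-1.571, 0.002, -0.003]
ft_force: [-0.2, 0.1, -0.2]
opening: 0.0514
```

```bash
python3 - <<'E'
from h import *
from bench import monitor
s=monitor.sense(); print(s['ee_pos'],s['ft_force'])
snap('wrist','w2'); snap('side','s2')
E
```

```text
[ 0.50053068 -0.39025112  0.00584585] [-0.21529916  0.14309137 -0.24526278]
```

View pics/w2.png

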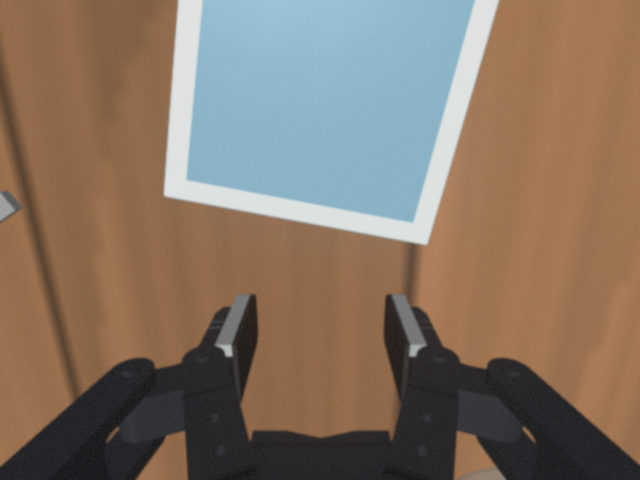

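The wrist view shows the fingers behind the mirror's right edge, which runs from (165,195) to (428,243). I'll lower them slowly to find the bench.

>>> apply_moves([
  [0,0.002,0,0,0,0,0.6],
  [0,0.004,0,0,0,0,0.6],
  [0,0.005,0,0,0,0,0.6],
  [0,0.006,0,0,0,0,0.6],
  [0,0.007,0,0,0,0,0.6],
  [0,0.007,0,0,0,0,0.6],
])

```text
time: 3.1
ee_pos: [0.5001, -0.3898, -0.0018]
tool_rot: [-1.57, 0.002, -0.002]
ft_force: [0.1, 0.4, -0.1]
opening: 0.0514
```

>>> apply_moves([
  [0,0.001,0,0,0,0,0.6],
  [0,0.002,0,0,0,0,0.6],
  [0,0.002,0,0,0,0,0.6],
])

```text
time: 3.4
ee_pos: [0.5002, -0.3898, -0.0032]
tool_rot: [-1.57, 0.002, -0.002]
ft_force: [-1.1, 1.9, 6.8]
opening: 0.051
```

The fingers touch the bench at about -3 mm. I'll raise 2 mm and push left.

>>> apply_moves([
  [0,-0.002,0.002,0,0,0,0.6],
  [0,-0.002,0.008,0,0,0,0.6],
  [0,-0.002,0.014,0,0,0,0.6],
  [0,-0.002,0.02,0,0,0,0.6],
  [0,-0.002,0.026,0,0,0,0.6],
  [0,-0.002,0.032,0,0,0,0.6],
  [0,-0.002,0.038,0,0,0,0.6],
  [0,-0.002,0.044,0,0,0,0.6],
  [0,-0.002,0.05,0,0,0,0.6],
  [0,-0.002,0.056,0,0,0,0.6],
  [0,-0.002,0.062,0,0,0,0.6],
  [0,-0.002,0.068,0,0,0,0.6],
  [0,-0.002,0.074,0,0,0,0.6],
  [0,-0.002,0.08,0,0,0,0.6],
])

```text
time: 4.8
ee_pos: [0.5004, -0.3094, -0.0011]
tool_rot: [-1.571, 0.002, -0.003]
ft_force: [-0.4, -1.8, 0.0]
opening: 0.0514
```

```bash
python3 - <<'E'
from h import *
snap('wrist','w3'); snap('top','t3')
E
```

```text
(no output)
```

View pics/w3.png

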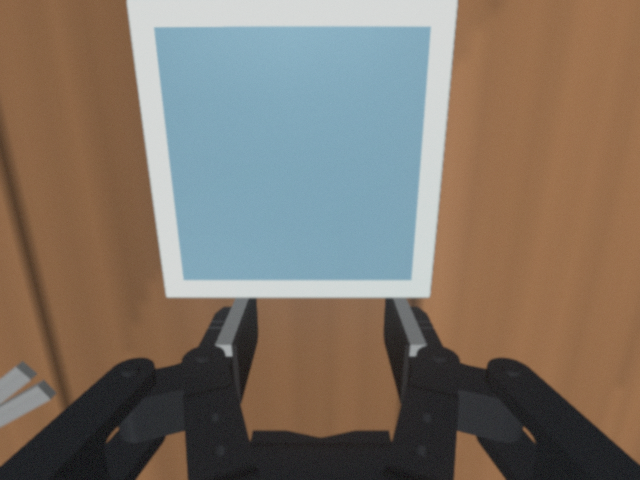

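View pics/t3.png

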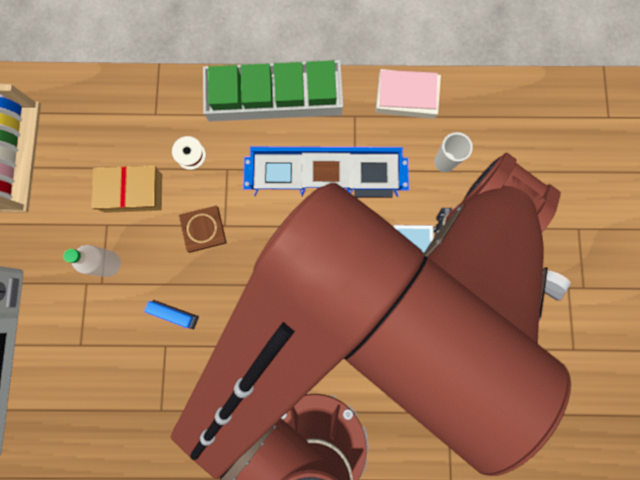

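```bash
python3 - <<'E'
from h import *
w=load('w3')
print(unproj(w,[(168,297),(430,297),(457,0),(128,0)],.01)[:,:2].round(4))
E
```

```text
[[ 0.4435 -0.2985]
 [ 0.5425 -0.2987]
 [ 0.5425 -0.1996]
 [ 0.4436 -0.1992]]
```

>>> apply_moves([
  [0,0,0.009,0,0,0,0.6],
  [0,0,0.018,0,0,0,0.6],
  [0,0,0.027,0,0,0,0.6],
  [0,0,0.036,0,0,0,0.6],
  [0,0,0.045,0,0,0,0.6],
  [0,0,0.054,0,0,0,0.6],
  [0,0,0.063,0,0,0,0.6],
  [0,0,0.072,0,0,0,0.6],
  [0,0,0.081,0,0,0,0.6],
  [0,0,0.09,0,0,0,0.6],
  [0,0,0.099,0,0,0,0.6],
  [0,0,0.108,0,0,0,0.6],
  [0,0,0.117,0,0,0,0.6],
  [0,0,0.126,0,0,0,0.6],
  [0,0,0.135,0,0,0,0.6],
  [0,0,0.144,0,0,0,0.6],
  [0,0,0.153,0,0,0,0.6],
  [0,0,0.162,0,0,0,0.6],
  [0,0,0.171,0,0,0,0.6],
  [0,0,0.18,0,0,0,0.6],
])

```text
time: 6.9
ee_pos: [0.5007, -0.128, -0.001]
tool_rot: [-1.57, 0.002, -0.002]
ft_force: [-0.5, -1.1, -0.0]
opening: 0.0511
```

>>> apply_moves([
  [0,0,0.009,0,0,0,0.6],
  [0,0,0.018,0,0,0,0.6],
  [0,0,0.027,0,0,0,0.6],
  [0,0,0.036,0,0,0,0.6],
  [0,0,0.045,0,0,0,0.6],
  [0,0,0.054,0,0,0,0.6],
  [0,0,0.063,0,0,0,0.6],
  [0,0,0.072,0,0,0,0.6],
  [0,0,0.081,0,0,0,0.6],
  [0,0,0.09,0,0,0,0.6],
  [0,0,0.099,0,0,0,0.6],
  [0,0,0.108,0,0,0,0.6],
  [0,0,0.117,0,0,0,0.6],
  [0,0,0.126,0,0,0,0.6],
  [0,0,0.135,0,0,0,0.6],
  [0,0,0.144,0,0,0,0.6],
  [0,0,0.152,0,0,0,0.6],
  [0,0,0.159,0,0,0,0.6],
  [0,0,0.164,0,0,0,0.6],
  [0,0,0.167,0,0,0,0.6],
])

```text
time: 8.9
ee_pos: [0.501, 0.0395, -0.0009]
tool_rot: [-1.57, 0.002, -0.001]
ft_force: [-0.5, -0.8, 0.0]
opening: 0.0513
```

```bash
python3 - <<'E'
from h import *
from bench import monitor
snap('wrist','w4'); print(monitor.sense()['ee_pos'])
E
```

```text
[ 0.50100361  0.03969465 -0.00084332]
```

View pics/w4.png

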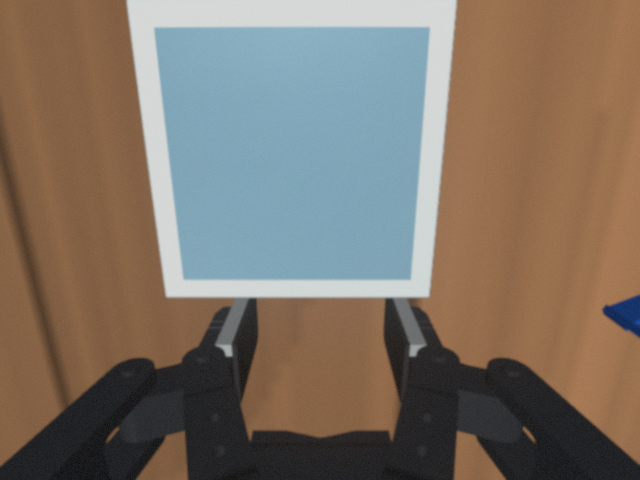

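>>> apply_moves([
  [0,0,-0.015,0,0,0,0.6],
  [0,0,-0.03,0,0,0,0.6],
  [0,-0.05,-0.03,0,0,0,0.6],
  [0,-0.1,-0.03,0,0,0,0.6],
  [-0.1,-0.1,0.061,0,-90,0,0.6],
  [-0.1,-0.1,0.061,0,-90,0,0.6],
  [-0.1,-0.1,0.061,0,-90,0,0.6],
  [-0.1,-0.1,0.061,0,-90,0,0.6],
  [-0.1,-0.1,0.061,0,-90,0,0.6],
  [-0.1,-0.1,0.061,0,-90,0,0.6],
  [-0.1,-0.1,0.061,0,-90,0,0.6],
  [-0.1,-0.1,0.061,0,-90,0,0.6],
  [-0.1,-0.1,0.061,0,-90,0,0.6],
  [-0.1,-0.1,0.061,0,-90,0,0.6],
  [-0.1,-0.1,0.061,0,-90,0,0.6],
  [-0.1,-0.1,0.061,0,-90,0,0.6],
])

```text
time: 10.55
ee_pos: [0.4013, 0.1, 0.0993]
tool_rot: [-1.209, -1.209, 1.207]
ft_force: [0.7, -0.9, 0.7]
opening: 0.0514
```

```bash
python3 - <<'E'
from h import *
from bench import monitor
s=monitor.sense(); print(s['ee_pos'],s['joint_positions'].round(2))
print(R.from_rotvec(s['tool_rot']).as_matrix().round(3))
snap('top','t5')
E
```

```text
[0.40129905 0.10000427 0.09930156] [ 0.07  0.22 -0.64  0.71  0.    0.07]
[[ 0.002  0.    -1.   ]
 [ 1.     0.001  0.002]
 [ 0.001 -1.    -0.   ]]
```

View pics/t5.png

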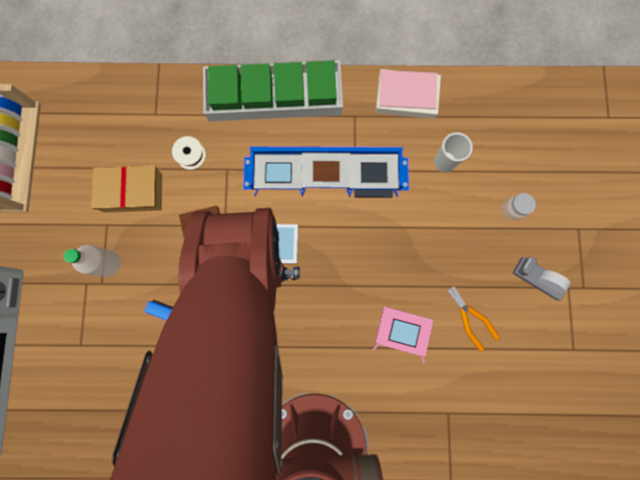

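>>> apply_moves([
  [0,0.05,0,0,0,0,0.6],
  [0,0.09,0,0,0,0,0.6],
  [0,0.1,0,0,0,0,0.6],
  [0,0.1,-0.01,0,0,0,0.6],
  [0,0.1,-0.02,0,0,0,0.6],
  [0,0.1,-0.028,0,0,0,0.6],
  [0,0.1,-0.036,0,0,0,0.6],
  [0,0.1,-0.044,0,0,0,0.6],
  [0,0.1,-0.052,0,0,0,0.6],
  [0,0.1,-0.06,0,0,0,0.6],
  [0,0.1,-0.068,0,0,0,0.6],
  [0,0.1,-0.076,0,0,0,0.6],
  [0,0.1,-0.084,0,0,0,0.6],
  [0,0.1,-0.092,0,0,0,0.6],
  [0,0.1,-0.1,0,0,0,0.6],
  [0,0.1,-0.108,0,0,0,0.6],
  [0,0.1,-0.114,0,0,0,0.6],
  [0,0.1,-0.118,0,0,0,0.6],
  [0,0.1,-0.12,0,0,0,0.6],
])

```text
time: 12.5
ee_pos: [0.5217, 0.0997, -0.0008]
tool_rot: [-1.21, -1.207, 1.205]
ft_force: [-1.3, -0.8, 1.1]
opening: 0.0512
```

```bash
python3 - <<'E'
from h import *
from bench import monitor
print(monitor.sense()['ee_pos'])
for n in('top','side'):
    f=snap(n,n[0]+'6')['frame'][:,:,::-1]
    if n=='top': f=cv2.resize(f[130:270,165:465],None,fx=2.66,fy=2.66,interpolation=cv2.INTER_CUBIC)
    else: f=cv2.resize(f[170:330,190:390],None,fx=3.5,fy=3.5,interpolation=cv2.INTER_CUBIC)
    cv2.imwrite(f'pics/crop{n}6.png',f)
E
```

```text
[ 0.52166165  0.09972622 -0.00075868]
```

View pics/croptop6.png

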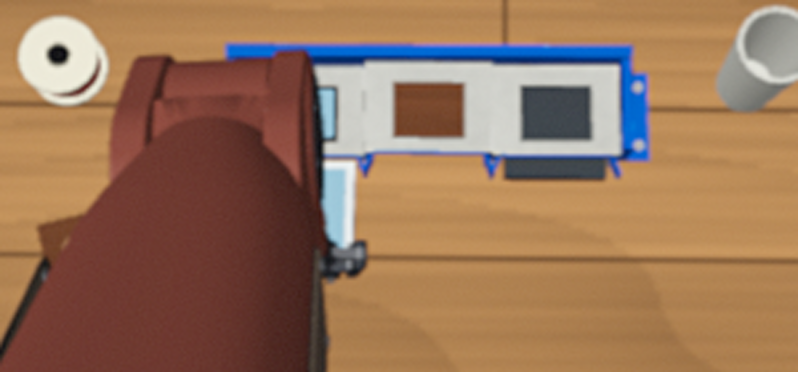

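View pics/cropside6.png

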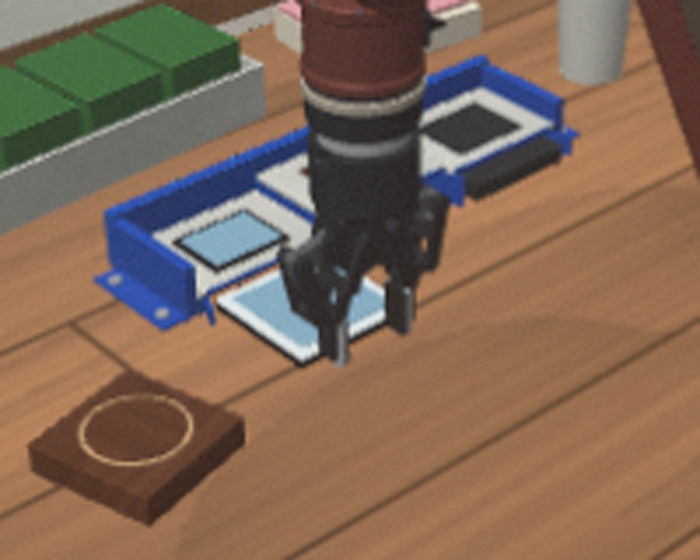

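The mirror is square between the wings, with its front edge at the roof. I'll keep pushing it in.

>>> apply_moves([
  [0,0,-0.006,0,0,0,0.6],
  [0,0,-0.012,0,0,0,0.6],
  [0,0,-0.018,0,0,0,0.6],
  [0,0,-0.024,0,0,0,0.6],
  [0,0,-0.03,0,0,0,0.6],
  [0,0,-0.036,0,0,0,0.6],
  [0,0,-0.042,0,0,0,0.6],
  [0,0,-0.048,0,0,0,0.6],
  [0,0,-0.054,0,0,0,0.6],
  [0,0,-0.06,0,0,0,0.6],
  [0,0,-0.064,0,0,0,0.6],
  [0,0,-0.068,0,0,0,0.6],
  [0,0,-0.071,0,0,0,0.6],
  [0,0,-0.074,0,0,0,0.6],
])

```text
time: 14.0
ee_pos: [0.5958, 0.0994, -0.0007]
tool_rot: [-1.21, -1.207, 1.205]
ft_force: [-2.1, 0.9, 1.5]
opening: 0.0515
```

>>> apply_moves([
  [0,0,-0.002,0,0,0,0.6],
  [0,0,-0.004,0,0,0,0.6],
  [0,0,-0.005,0,0,0,0.6],
  [0,0,-0.006,0,0,0,0.6],
  [0,0,-0.006,0,0,0,0.6],
])

```text
time: 14.5
ee_pos: [0.6019, 0.0994, -0.0007]
tool_rot: [-1.211, -1.207, 1.205]
ft_force: [-1.4, -0.2, -0.0]
opening: 0.0509
```

>>> apply_moves([
  [0,0,-0.001,0,0,0,0.6],
  [0,0,-0.002,0,0,0,0.6],
  [0,0,-0.003,0,0,0,0.6],
  [0,0,-0.003,0,0,0,0.6],
])

```text
time: 14.9
ee_pos: [0.6045, 0.0994, -0.0008]
tool_rot: [-1.21, -1.206, 1.205]
ft_force: [-4.2, 0.4, 2.1]
opening: 0.0515
```

>>> apply_moves([
  [0,0,-0.001,0,0,0,0.6],
  [0,0,-0.002,0,0,0,0.6],
  [0,0,-0.002,0,0,0,0.6],
])

```text
time: 15.2
ee_pos: [0.6046, 0.0994, -0.001]
tool_rot: [-1.207, -1.204, 1.207]
ft_force: [-8.7, -0.2, 6.3]
opening: 0.0513
```

Stalled at 8.7 N, so the mirror is home against the stop. I'll back off, look, and check the space around the timber plate.

>>> apply_moves([
  [0,0,0.01,0,0,0,0.6],
  [0,0,0.03,0,0,0,0.6],
  [0,-0.05,0.03,0,0,0,0.6],
  [0,-0.1,0.06,0,0,0,0.6],
  [0,-0.15,0.1,0,0,0,0.6],
  [0,-0.2,0.14,0,0,0,0.6],
  [-0.05,-0.2,0.17,0,0,0,0.6],
  [-0.1,-0.2,0.2,0,0,0,0.6],
  [-0.14,-0.2,0.22,0,0,0,0.6],
  [-0.14,-0.2,0.22,0,0,0,0.6],
])

```text
time: 16.2
ee_pos: [0.3839, -0.042, 0.2005]
tool_rot: [-1.211, -1.205, 1.206]
ft_force: [0.2, -0.1, -0.4]
opening: 0.0511
```

```bash
python3 - <<'E'
from h import *
from bench import monitor
print(monitor.sense()['ee_pos'])
f=snap('top','t7')['frame'][:,:,::-1]
cv2.imwrite('pics/croptop7.png',cv2.resize(f[130:290,65:425],None,fx=2.2,fy=2.2,interpolation=cv2.INTER_CUBIC))
f=snap('side','s7')['frame'][:,:,::-1]
cv2.imwrite('pics/cropside7.png',cv2.resize(f[170:330,190:390],None,fx=3.5,fy=3.5,interpolation=cv2.INTER_CUBIC))
E
```

```text
[ 0.38393396 -0.04197254  0.20047654]
```

View pics/croptop7.png

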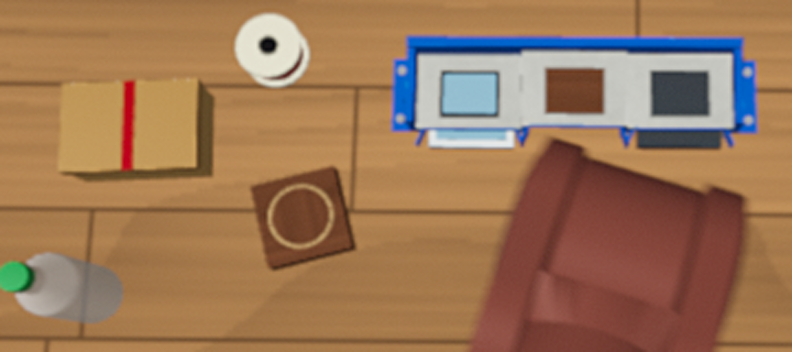

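View pics/cropside7.png

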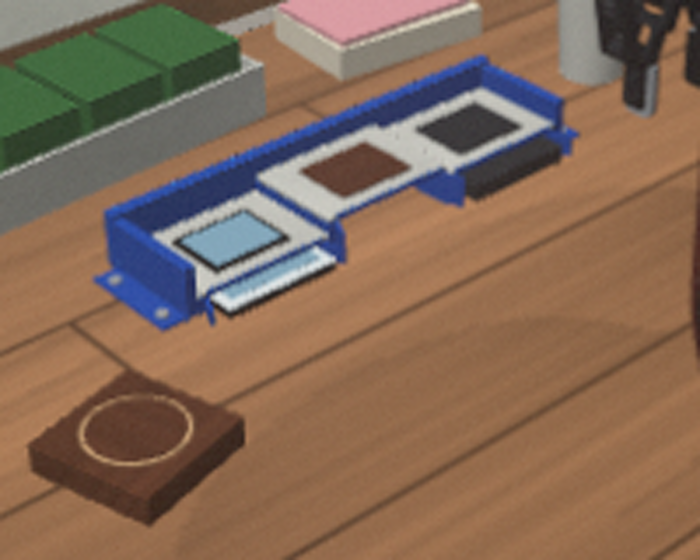

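```bash
python3 - <<'E'
from h import *
c=load('t7')
q=lambda l:np.array(l)/2.2+[65,130]-.25
print('mir front',unproj(c,q([(429,147),(514,147)]),.010)[:,:2].round(4))
print('slate front',unproj(c,q([(637,147.5),(720,148)]),.016)[:,:2].round(4))
print('box',unproj(c,q([(200,80),(203,168)]),.06)[:,:2].round(4))
print('tim',unproj(c,q([(251,186),(334,167),(355,248),(273,269)]),.024)[:,:2].round(4))
E
```

```text
mir front [[0.6121 0.1483]
 [0.613  0.0479]]
slate front [[ 0.612  -0.097 ]
 [ 0.6122 -0.1945]]
box [[0.6751 0.4039]
 [0.5724 0.3936]]
tim [[0.5601 0.3508]
 [0.5835 0.2559]
 [0.4885 0.2274]
 [0.4634 0.3199]]
```

>>> apply_moves([
  [0.04,0,-0.013,0,-90,0,0.6],
  [0.09,0,-0.03,0,-90,0,0.6],
  [0.13,0,-0.04,0,-90,0,0.6],
  [0.17,0,-0.055,0,-90,0,0.6],
  [0.21,0,-0.067,0,-90,0,0.6],
  [0.25,0,-0.08,0,-90,0,0.6],
  [0.3,0,-0.096,0,-90,0,0.6],
  [0.34,0,-0.108,0,-90,0,0.6],
  [0.38,0,-0.12,0,-90,0,0.6],
  [0.427,0,-0.136,0,-90,0,0.6],
  [0.427,0,-0.136,0,-90,0,0.6],
  [0.427,0,-0.136,0,-90,0,0.6],
  [0.427,0,-0.136,0,-90,0,0.6],
  [0.427,0,-0.136,0,-90,0,0.6],
])

```text
time: 17.7
ee_pos: [0.5235, 0.383, 0.2004]
tool_rot: [-0.01, -2.216, 2.216]
ft_force: [-0.0, -0.6, -0.0]
opening: 0.0509
```

```bash
python3 - <<'E'
from h import *
from bench import monitor
s=monitor.sense(); print(s['ee_pos'],s['joint_positions'].round(2))
print(R.from_rotvec(s['tool_rot']).as_matrix().round(3))
snap('wrist','w8')
E
```

```text
[0.52348345 0.3830471  0.20039373] [ 0.52  0.55  0.16  1.19  0.   -1.04]
[[-1.    -0.001 -0.01 ]
 [ 0.01  -0.    -1.   ]
 [ 0.001 -1.     0.   ]]
```

View pics/w8.png

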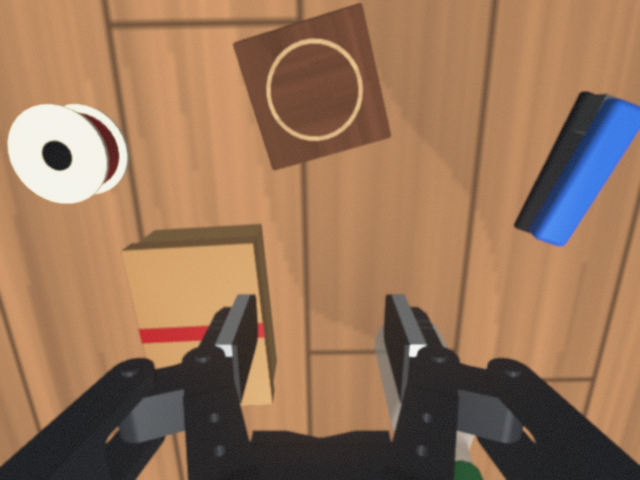

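The wrist view shows the timber plate at (313,88), the box's near corner at (262,228) and the stapler clear on the right. I'll descend beside the timber plate's left edge.

>>> apply_moves([
  [0.006,0.04,0,0,-0.6,0,0.6],
  [0.006,0.08,0,0,-0.6,0,0.6],
  [0.006,0.12,0,0,-0.6,0,0.6],
  [0.006,0.16,0,0,-0.6,0,0.6],
  [0.006,0.185,0,0,-0.6,0,0.6],
  [0.006,0.197,0,0,-0.6,0,0.6],
  [0.006,0.197,0,0,-0.6,0,0.6],
  [0.006,0.197,0.008,0,-0.6,0,0.6],
  [0.006,0.197,0.015,0,-0.6,0,0.6],
  [0.006,0.197,0.022,0,-0.6,0,0.6],
  [0.006,0.197,0.029,0,-0.6,0,0.6],
  [0.006,0.197,0.036,0,-0.6,0,0.6],
  [0.006,0.197,0.043,0,-0.6,0,0.6],
  [0.006,0.197,0.05,0,-0.6,0,0.6],
  [0.006,0.197,0.057,0,-0.6,0,0.6],
  [0.006,0.197,0.064,0,-0.6,0,0.6],
  [0.006,0.197,0.071,0,-0.6,0,0.6],
  [0.006,0.197,0.078,0,-0.6,0,0.6],
])

```text
time: 19.55
ee_pos: [0.5164, 0.3045, 0.0035]
tool_rot: [0.002, -2.221, 2.221]
ft_force: [-0.3, 2.6, 0.8]
opening: 0.0513
```

```bash
python3 - <<'E'
from h import *
from bench import monitor
s=monitor.sense(); print(s['ee_pos'])
print(R.from_rotvec(s['tool_rot']).as_matrix().round(3))
snap('wrist','w9')
E
```

```text
[0.51642984 0.30450628 0.00352706]
[[-1.    -0.001  0.   ]
 [-0.     0.    -1.   ]
 [ 0.001 -1.    -0.   ]]
```

View pics/w9.png

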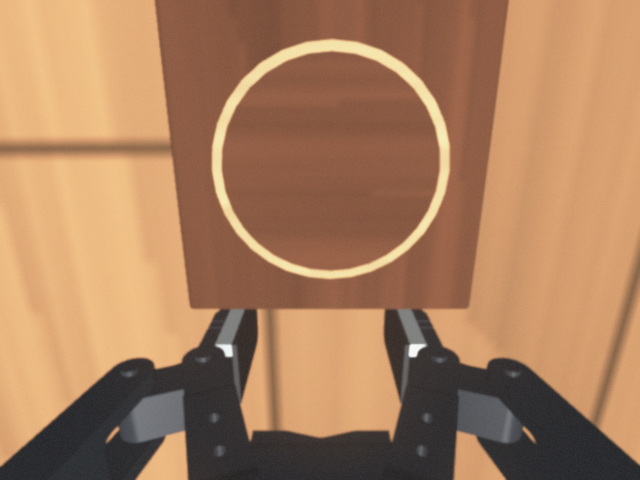

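It's square and centred. I'll push it right 267 mm to bring its centre to y ≈ -0.023.

>>> apply_moves([
  [0,0,0.008,0,0,0,0.6],
  [0,0,0.016,0,0,0,0.6],
  [0,0,0.024,0,0,0,0.6],
  [0,0,0.032,0,0,0,0.6],
  [0,0,0.04,0,0,0,0.6],
  [0,0,0.048,0,0,0,0.6],
  [0,0,0.056,0,0,0,0.6],
  [0,0,0.064,0,0,0,0.6],
  [0,0,0.072,0,0,0,0.6],
  [0,0,0.08,0,0,0,0.6],
  [0,0,0.088,0,0,0,0.6],
  [0,0,0.096,0,0,0,0.6],
  [0,0,0.104,0,0,0,0.6],
  [0,0,0.112,0,0,0,0.6],
  [0,0,0.12,0,0,0,0.6],
  [0,0,0.128,0,0,0,0.6],
  [0,0,0.136,0,0,0,0.6],
  [0,0,0.144,0,0,0,0.6],
  [0,0,0.152,0,0,0,0.6],
])

```text
time: 21.5
ee_pos: [0.5163, 0.1508, 0.0035]
tool_rot: [0.002, -2.22, 2.221]
ft_force: [-0.1, 0.7, -0.9]
opening: 0.0512
```

>>> apply_moves([
  [0,0,0.008,0,0,0,0.6],
  [0,0,0.016,0,0,0,0.6],
  [0,0,0.024,0,0,0,0.6],
  [0,0,0.032,0,0,0,0.6],
  [0,0,0.04,0,0,0,0.6],
  [0,0,0.048,0,0,0,0.6],
  [0,0,0.056,0,0,0,0.6],
  [0,0,0.064,0,0,0,0.6],
  [0,0,0.072,0,0,0,0.6],
  [0,0,0.08,0,0,0,0.6],
  [0,0,0.088,0,0,0,0.6],
  [0,0,0.095,0,0,0,0.6],
  [0,0,0.101,0,0,0,0.6],
  [0,0,0.106,0,0,0,0.6],
  [0,0,0.11,0,0,0,0.6],
  [0,0,0.113,0,0,0,0.6],
  [0,0,0.114,0,0,0,0.6],
])

```text
time: 23.2
ee_pos: [0.5162, 0.0365, 0.0036]
tool_rot: [0.002, -2.22, 2.221]
ft_force: [0.1, -0.1, -1.6]
opening: 0.0512
```

```bash
python3 - <<'E'
from h import *
from bench import monitor
s=monitor.sense(); print(s['ee_pos'])
print(R.from_rotvec(s['tool_rot']).as_matrix().round(3))
snap('wrist','w10')
E
```

```text
[0.51624873 0.03653793 0.00359335]
[[-1.    -0.002 -0.   ]
 [ 0.    -0.001 -1.   ]
 [ 0.002 -1.     0.001]]
```

View pics/w10.png

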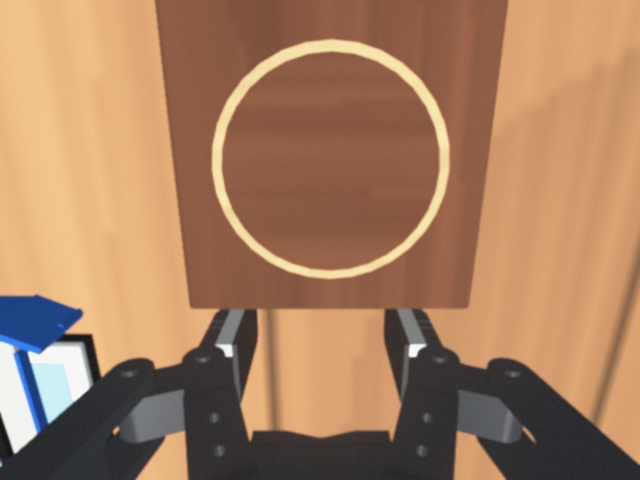

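>>> apply_moves([
  [0,0,-0.015,0,0,0,0.6],
  [0,0,-0.03,0,0,0,0.6],
  [0,-0.05,-0.03,0,0,0,0.6],
  [0,-0.1,-0.03,0,0,0,0.6],
  [0.106,-0.1,0.06,0,90,0,0.6],
  [0.106,-0.1,0.06,0,90,0,0.6],
  [0.106,-0.1,0.06,0,90,0,0.6],
  [0.106,-0.1,0.06,0,90,0,0.6],
  [0.106,-0.1,0.06,0,90,0,0.6],
  [0.106,-0.1,0.06,0,90,0,0.6],
  [0.106,-0.1,0.06,0,90,0,0.6],
  [0.106,-0.1,0.06,0,90,0,0.6],
  [0.106,-0.1,0.06,0,90,0,0.6],
  [0.106,-0.1,0.06,0,90,0,0.6],
  [0.106,-0.1,0.06,0,90,0,0.6],
  [0.106,-0.1,0.06,0,90,0,0.6],
])

```text
time: 24.85
ee_pos: [0.4106, -0.0224, 0.1039]
tool_rot: [-1.208, -1.208, 1.211]
ft_force: [0.4, 0.2, -0.2]
opening: 0.0513
```

```bash
python3 - <<'E'
from h import *
from bench import monitor
s=monitor.sense(); print(s['ee_pos'])
print(R.from_rotvec(s['tool_rot']).as_matrix().round(3))
E
```

```text
[ 0.41056132 -0.02236048  0.10393211]
[[-0.    -0.002 -1.   ]
 [ 1.    -0.001 -0.   ]
 [-0.001 -1.     0.002]]
```

Next I'll push it forward until its front edge is near the wings.

>>> apply_moves([
  [-0.001,0.05,0,0,0,0,0.6],
  [-0.001,0.09,0,0,0,0,0.6],
  [-0.001,0.1,0,0,0,0,0.6],
  [-0.001,0.1,-0.015,0,0,0,0.6],
  [-0.001,0.1,-0.03,0,0,0,0.6],
  [-0.001,0.1,-0.038,0,0,0,0.6],
  [-0.001,0.1,-0.046,0,0,0,0.6],
  [-0.001,0.1,-0.054,0,0,0,0.6],
  [-0.001,0.1,-0.062,0,0,0,0.6],
  [-0.001,0.1,-0.07,0,0,0,0.6],
  [-0.001,0.1,-0.078,0,0,0,0.6],
  [-0.001,0.1,-0.086,0,0,0,0.6],
  [-0.001,0.1,-0.092,0,0,0,0.6],
  [-0.001,0.1,-0.096,0,0,0,0.6],
  [-0.001,0.1,-0.098,0,0,0,0.6],
])

```text
time: 26.35
ee_pos: [0.5087, -0.0234, 0.0037]
tool_rot: [-1.208, -1.208, 1.211]
ft_force: [-1.4, 0.1, 0.4]
opening: 0.0514
```

```bash
python3 - <<'E'
from h import *
from bench import monitor
print(monitor.sense()['ee_pos'])
for n in('top','side'):
    f=snap(n,n[0]+'11')['frame'][:,:,::-1]
    if n=='top': f=cv2.resize(f[130:270,165:465],None,fx=2.66,fy=2.66,interpolation=cv2.INTER_CUBIC)
    else: f=cv2.resize(f[170:330,190:390],None,fx=3.5,fy=3.5,interpolation=cv2.INTER_CUBIC)
    cv2.imwrite(f'pics/crop{n}11.png',f)
E
```

```text
[ 0.50874738 -0.02344     0.00370868]
```

View pics/croptop11.png

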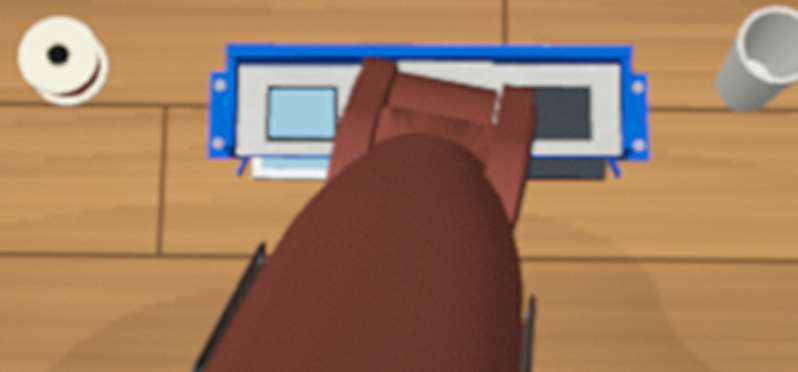

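View pics/cropside11.png

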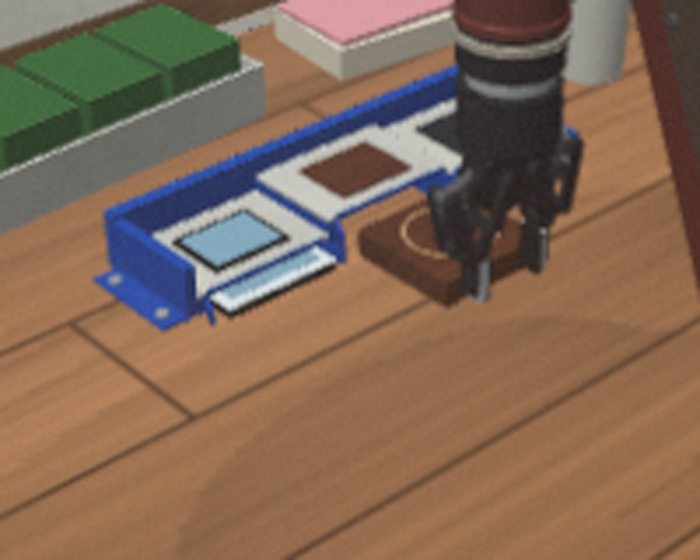

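```bash
python3 - <<'E'
from h import *
c=load('s11'); q=lambda l:np.array(l)/3.5+[190,170]-.35
print(unproj(c,q([(361,233),(447,286)]),.024).round(4))
print('roofT front corners',unproj(c,q([(333,221),(447,169)]),.032).round(4))
print('expected corner px',(proj(c,[[.6195,.0265,.024],[.5195,.0265,.024]])-[190,170]+.35)*3.5)
E
```

```text
[[0.6128 0.026  0.024 ]
 [0.5157 0.0273 0.024 ]]
roofT front corners [[ 0.6301  0.0388  0.032 ]
 [ 0.6305 -0.0793  0.032 ]]
expected corner px [[354.68713425 229.76955252]
 [444.20687243 283.4399067 ]]
```

>>> apply_moves([
  [0,0,-0.006,0,0,0,0.6],
  [0,0,-0.012,0,0,0,0.6],
  [0,0,-0.018,0,0,0,0.6],
  [0,0,-0.024,0,0,0,0.6],
  [0,0,-0.028,0,0,0,0.6],
  [0,0,-0.03,0,0,0,0.6],
])

```text
time: 27.05
ee_pos: [0.5392, -0.0235, 0.0037]
tool_rot: [-1.209, -1.208, 1.21]
ft_force: [-1.7, 0.1, 1.4]
opening: 0.0514
```

The plate's left edge is at y ≈ 0.0265, which leaves clearance in the bay. Force is low, so I'll continue.

>>> apply_moves([
  [0,0,-0.006,0,0,0,0.6],
  [0,0,-0.012,0,0,0,0.6],
  [0,0,-0.018,0,0,0,0.6],
  [0,0,-0.024,0,0,0,0.6],
  [0,0,-0.03,0,0,0,0.6],
  [0,0,-0.036,0,0,0,0.6],
  [0,0,-0.042,0,0,0,0.6],
  [0,0,-0.048,0,0,0,0.6],
  [0,0,-0.053,0,0,0,0.6],
  [0,0,-0.057,0,0,0,0.6],
  [0,0,-0.059,0,0,0,0.6],
])

```text
time: 28.15
ee_pos: [0.5987, -0.0235, 0.0036]
tool_rot: [-1.209, -1.208, 1.21]
ft_force: [-1.5, -0.6, 1.2]
opening: 0.0512
```

>>> apply_moves([
  [0,0,-0.002,0,0,0,0.6],
  [0,0,-0.003,0,0,0,0.6],
  [0,0,-0.004,0,0,0,0.6],
  [0,0,-0.005,0,0,0,0.6],
  [0,0,-0.005,0,0,0,0.6],
])

```text
time: 28.65
ee_pos: [0.6038, -0.0235, 0.0035]
tool_rot: [-1.209, -1.208, 1.21]
ft_force: [-0.0, 1.0, -0.3]
opening: 0.0514
```

>>> apply_moves([
  [0,0,-0.001,0,0,0,0.6],
  [0,0,-0.002,0,0,0,0.6],
  [0,0,-0.003,0,0,0,0.6],
  [0,0,-0.003,0,0,0,0.6],
])

```text
time: 29.05
ee_pos: [0.6051, -0.0234, 0.0033]
tool_rot: [-1.207, -1.206, 1.212]
ft_force: [-7.3, 0.3, 4.7]
opening: 0.0512
```

It stalled at x = 0.605, the same as the mirror, so the timber plate is home. I'll retreat and verify.

>>> apply_moves([
  [0,0,0.01,0,0,0,0.6],
  [0,0,0.03,0,0,0,0.6],
  [0,-0.05,0.03,0,0,0,0.6],
  [0,-0.1,0.06,0,0,0,0.6],
  [0,-0.15,0.1,0,0,0,0.6],
  [0,-0.2,0.15,0,0,0,0.6],
  [-0.05,-0.2,0.2,0,0,0,0.6],
  [-0.1,-0.2,0.25,0,0,0,0.6],
  [-0.15,-0.2,0.25,0,0,0,0.6],
  [-0.2,-0.2,0.25,0,0,0,0.6],
  [-0.25,-0.2,0.25,0,0,0,0.6],
  [-0.25,-0.2,0.25,0,0,0,0.6],
  [-0.25,-0.2,0.25,0,0,0,0.6],
])

```text
time: 30.35
ee_pos: [0.3557, -0.2791, 0.2051]
tool_rot: [-1.213, -1.202, 1.21]
ft_force: [0.3, 0.6, 0.2]
opening: 0.051
```

```bash
python3 - <<'E'
from h import *
from bench import monitor
s=monitor.sense(); print(s['time'],s['ee_pos'],s['ft_force'])
f=snap('top','t12')['frame'][:,:,::-1]
cv2.imwrite('pics/croptop12.png',cv2.resize(f[130:230,225:425],None,fx=4,fy=4,interpolation=cv2.INTER_CUBIC))
snap('side','s12')
E
```

```text
30.35 [ 0.35573638 -0.27906031  0.20510452] [0.34691843 0.60513354 0.22691492]
```

View pics/croptop12.png

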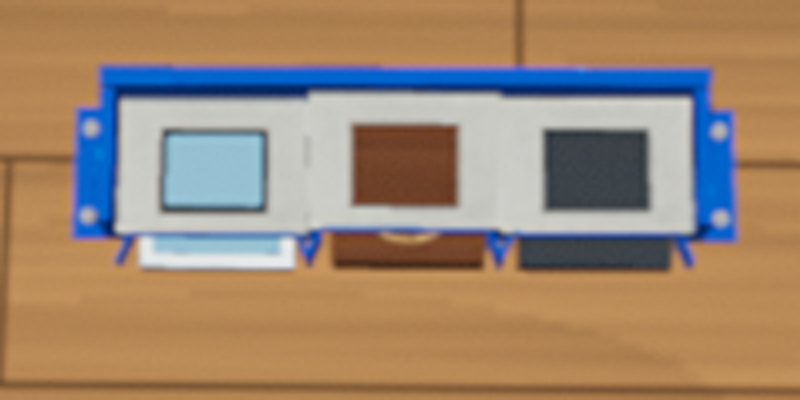

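View pics/s12.png

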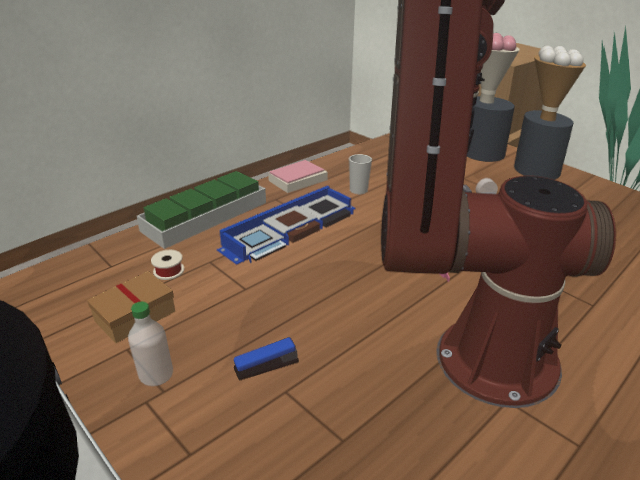

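The three front edges line up at about row 268 of the enlarged view, and the bystanders are where they were. I'll hand in.

```bash
python3 - <<'E'
from h import *
c=load('t12'); q=lambda l:np.array(l)/4+[225,130]-.4
print('mir',unproj(c,q([(140,268),(297,269)]),.01)[:,:2].round(4))
print('tim',unproj(c,q([(332,263),(484,263)]),.024)[:,:2].round(4))
print('sla',unproj(c,q([(519,267),(671,267)]),.016)[:,:2].round(4))
from bench import job
print(job.close_job())
E
```

```text
mir [[0.612  0.1487]
 [0.6122 0.0467]]
tim [[ 0.6127  0.0235]
 [ 0.6135 -0.0741]]
sla [[ 0.6132 -0.0972]
 [ 0.614  -0.1954]]
the job is handed in; nothing more can be done
None
```

I put both plates away and handed the job in at about 30 s of the 72 s. I slid each one flat with two fingertips on its edge: first sideways in front of its bay, then forward until it stalled against the back stop. No verdict was reported.

- **Mirror plate:** it went into the left bay and stalled at 8.7 N. In the last top view its front edge is at x ≈ 0.612 and its centre about 3 mm right of the bay centre (8 mm is allowed).
- **Timber plate:** it went into the middle bay and stalled at 7.3 N. Its front edge is at x ≈ 0.613 and its centre about 2 mm off.
- **Slate plate:** its front edge measured x ≈ 0.613, against 0.611 at the start. All three front edges agree within about 2 mm, which is the calibration accuracy.
- **Other things:** the bystanders to the left, the vase and the rack looked unmoved in the last pictures. I did not measure the snips, jar and tape dispenser again, but the arm kept clear of them. It was clear of everything and about 0.2 m up at hand-in.

The fingers stalled about 3 mm deeper (x ≈ 0.615) than the front edges measured by camera, which is close to the 2 mm calibration accuracy. No other check failed or disagreed.

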